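Unclip the bur holder from the bench rail

ROBOT

A 6-joint arm with a two-finger parallel gripper is mounted at the origin on a cart in front of the work surface, level with it; the furniture and walls round the work are solid. World frame = base frame: x ahead of the robot, y to its left, z up, the work surface at z = 0. Lengths are in m, angles in rad, forces in N, time in s.
With the tool pointing down it reaches from about 0.35 to 1 m from the base axis. Payload 7.1 kg.
Tool frame: the origin (TCP) lies at the very end of the fingers, on their centre line; the grasp point (between the pads) lies 19 mm behind it; z points along the fingers, y is the direction in which the jaws open and shut (so a half turn about z gives the same grasp; the last joint's range is limited). The gripper opens to 85 mm and grips with 20 to 120 N. Pads are 22 mm wide; open, the fingers measure 114 mm over their backs; the gripper's body (76 mm by 85 mm) begins 54 mm behind the grasp point. The pads swing forward as they close: fully open they stand 13 mm farther back than shut.
Start: joints at [1.226, 0.423, 1.63, -0, 1.089, -0.019], TCP at [0.2, 0.592, 0.231] pointing down, gripper open.
Joint ranges: [-3, 3], [-0.9, 2.11], [0.09, 2.58], [-1.31, 4.45], [0.11, 2.69], [-2.54, 2.54]. Speed limits (rad/s): [2.39, 2.39, 3.01, 3.14, 3.14, 3.14].

INTERFACE

Orientations are given as a rotation vector (axis times angle).
In Python, from cell import get_state, vision, order, outline_of gives the robot as it stands.
- The arm moves only by the shell command python3 -m pendant 'ROWS'. ROWS is JSON, a list of rows, each a list of 5 numbers: the opening, from 0 (shut) to 1 (fully open), then the shift along the tool's x, y, z in units of 0.5 m (1.0 is 0.5 m), then the turn about the tool's z in units of 6 degrees (1.0 is 6 degrees). In form: [[fingers, x, y, z, yaw], ...]. A call has 1 to 12 rows; each row shifts and turns the commanded pose from where the row before left it, along the tool's axes as they then stand; what a row does not reach is not made up. A row lasts 1/10 s, in which the tool goes at most 50 mm and 8.59 degrees, less where a joint would pass 70% of its speed; a pose out of reach is approached as far as the arm can. A call with a number of a shift or a turn outside -1 to 1 is refused whole. A call with a gripper value outside its range is refused whole. The fingers move at their own pace and stop on an object; the grip force is fixed at half the most. Time passes only in rows, so rows that do not move let the fingers close. It gives the time, the measured TCP pose, the force and the opening at its end, in the units of the state.
- get_state(): the state, without advancing time (a new reading comes with each control period).
- vision.capture(name): name is "side" or "top" or "wrist"; returns (picture, depth): 384x512x3 uint8, red, green, blue; 384x512 float32, m along the optical axis (not along the pixel's ray), 0 where there is no reading.
- vision.get_calibration(name): a dict with "camera_matrix" (3x3 intrinsics, pixels), "rvec" (rotation vector, rad) and "tvec" (3), from world to camera coordinates, as OpenCV has them. Camera axes: x right, y down, z forward; pixel columns grow to the right and rows downward; lengths in m; the calibration is good to about 2 mm. A picture is of the moment at which its call begins: read the wrist's pose just before it. get_calibration takes no time and is no camera call; for the wrist camera it gives the pose at the moment of the call.
- order.job_done(): hands the job in, once; it reports no verdict.
Trained networks look in the newest picture that a camera, given by its name, has taken for a name from the list of things; names that differ only in an ending like _2 or _b are one class to them, and where a whole thing is asked for, a point or a joint stands for the part that bears it (a point fixed in the world has none). Each returns a list of dicts, best first, with "p" (0 to 1); they miss things now and then, are a little off and sometimes report something else, mostly with a low value. They report only what shows in the picture. A call takes as long as a camera call. They do not tell look-alikes from the thing itself.
- outline_of(camera, query): "pixels" (384x512 bool, what is visible of it) and "location" ([column, row] in pixels, amid what is visible of it).
The state is a dict: "t": time; "joint_positions": joint angles; "joint_velocities": joint speeds; "tau": joint torques, N m; "tcp_pos": TCP position; "tool_rot": TCP orientation; "wrist_force": force on the tool from outside, world axes, zero at the start; "wrist_torque": the same for the moment, N m; "opening": finger opening in m.
Only numpy, scipy, OpenCV 4.12 (cv2) and the standard library are available. Lean on these libraries where they do the work, as an engineer would, in place of code of your own. Each camera call takes 0.05 s, during which the arm holds its last target.

TASK

Three small holders are clipped side by side on the metal rail on the jeweller's bench. Pull the one with the row of little burs straight up off its sprung catch, and stand it upright in the middle of the square steel bench block, setting it down rather than dropping it. Leave the round cup and the single-peg holder clipped on the rail.

Things in the scene. Friction and masses are not known exactly. Their poses are not given: they have to be found in the camera images.
- bur_holder_mid (a point): Holder to unclip: wooden block 30 mm across the rail (x; grip here), 46 along it (y), 26 high, row of 5 thin burs standing 22 mm above it, on an aluminium saddle of the same outline reaching 30 mm below it. Point: middle of the block, 43 mm above the saddle's foot, 57 mm above the bench. About 0.11 kg. Catch: pull up with about 10 N over the first 8 mm, then free; clear of the rail after 30 mm.
- cup_holder_mid (a point): Bystander on the same rail, stays clipped on: same saddle with a round steel cup, 35 mm wide, 38 mm high. Point 43 mm above the saddle's foot, axes as the bur holder. The fixed rail is 40 mm high, its base 54 mm wide and 6 mm high; the three holders sit in any order, 70 mm apart, 24 mm free between them.
- peg_holder_mid (a point): Bystander on the same rail, stays clipped on: same saddle and wooden block as the bur holder, but with one thick tapered steel peg (22 mm collar, 24 mm high) in place of the burs. Point in the middle of the block, axes as the bur holder.
- steel_block: Square steel bench block, 82 x 82 mm and 34 mm high with a flat top, on the bench to the right of the rail; it does not move. Origin at the centre of its underside, z up. The bur holder, standing on it on its saddle's foot, has its point 77 mm above this origin.
Not all that is in view belongs to the job. What is shaped like the part that bears bur_holder_mid but pink or purple is not meant.

How it is judged:
By the outcome, as a careful person would: the job done as asked, in the order asked, and still so for the second after the job is handed in, with the robot touching nothing.
It also fails if it takes over 40 s, if anything falls off the work surface, if the arm or the gripper's body presses on something with over 40 N, if the wrist force passes 120 N, or if a joint passes its speed limit or range.

## Working session

There is one attempt and no reset: what is moved stays moved. The work goes in short steps, Python scripts to look and compute and a shell command to move; the robot and the scene stay as the last step left them, time stands still between calls to the robot, and variables do not carry over. Pictures are saved under pics/ and viewed, and the job is handed in when it is done.

```bash
mkdir -p pics
cat > h.py <<'E'
import numpy as np, cv2
from cell import get_state, vision, order, outline_of
def cal(n):
    c=vision.get_calibration(n); K=np.array(c["camera_matrix"]); R=cv2.Rodrigues(np.array(c["rvec"],float))[0]; t=np.array(c["tvec"],float).ravel()
    return K,R,t
def world(n,mask,d,c=None):
    K,R,t=c or cal(n); v,u=np.nonzero(mask&(d>0)); z=d[v,u]
    P=np.stack([(u-K[0,2])/K[0,0]*z,(v-K[1,2])/K[1,1]*z,z],1)
    return (P-t)@R, np.stack([u,v],1)
def save(n,img): cv2.imwrite(f"pics/{n}.png",img[:,:,::-1])
E
python3 - <<'E'
from h import *
s=get_state(); print({k:np.round(v,3).tolist() for k,v in s.items()})
for n in("top","side"):
    im,d=vision.capture(n); save(n+"0",im); np.savez(f"{n}0.npz",im=im,d=d)
    for q in("bur_holder_mid","cup_holder_mid","peg_holder_mid","steel_block"):
        for r in outline_of(n,q)[:3]:
            W,_=world(n,r["pixels"],d)
            print(n,q,round(r["p"],2),np.round(r["location"],0),r["pixels"].sum(),np.round(np.percentile(W,[2,50,98],axis=0),3).tolist() if len(W) else None)
E
```

```text
{'t': 0.0, 'joint_positions': [1.226, 0.424, 1.631, -0.0, 1.089, -0.019], 'joint_velocities': [0.001, 0.001, -0.001, 0.002, 0.0, -0.0], 'tau': [0.002, -55.737, -28.176, 0.0, 0.007, -0.0], 'tcp_pos': [0.2, 0.592, 0.231], 'tool_rot': [-0.51, -3.1, 0.002], 'wrist_force': [0.331, 0.023, -0.453], 'wrist_torque': [-0.005, -0.012, -0.005], 'opening': 0.085}
top bur_holder_mid 0.79 [259. 185.] 206 [[0.625, 0.037, 0.046], [0.638, 0.057, 0.07], [0.654, 0.077, 0.091]]
top bur_holder_mid 0.74 [372. 206.] 300 [[0.556, -0.259, 0.003], [0.578, -0.24, 0.055], [0.601, -0.229, 0.077]]
top bur_holder_mid 0.67 [144. 212.] 286 [[0.567, 0.337, 0.006], [0.589, 0.349, 0.055], [0.612, 0.37, 0.076]]
top cup_holder_mid 0.61 [201. 188.] 252 [[0.629, 0.177, 0.018], [0.645, 0.198, 0.048], [0.661, 0.221, 0.085]]
top peg_holder_mid 0.82 [228. 187.] 257 [[0.627, 0.106, 0.022], [0.639, 0.128, 0.07], [0.656, 0.151, 0.095]]
top steel_block 0.68 [330. 194.] 1054 [[0.578, -0.172, -0.001], [0.619, -0.128, 0.034], [0.661, -0.086, 0.039]]
side bur_holder_mid 0.96 [313. 311.] 711 [[0.556, -0.261, 0.003], [0.574, -0.253, 0.053], [0.599, -0.231, 0.074]]
side bur_holder_mid 0.87 [263. 194.] 376 [[0.625, 0.036, 0.018], [0.633, 0.049, 0.062], [0.653, 0.079, 0.087]]
side bur_holder_mid 0.7 [199. 146.] 348 [[0.566, 0.336, 0.0], [0.588, 0.344, 0.036], [0.614, 0.404, 0.063]]
side cup_holder_mid 0.51 [239. 163.] 294 [[0.629, 0.177, 0.018], [0.638, 0.191, 0.061], [0.66, 0.219, 0.081]]
side peg_holder_mid 0.57 [251. 176.] 330 [[0.627, 0.106, 0.017], [0.634, 0.122, 0.063], [0.654, 0.152, 0.092]]
side steel_block 0.88 [296. 265.] 1621 [[0.575, -0.175, 0.003], [0.613, -0.14, 0.033], [0.66, -0.092, 0.035]]
```

Run:
```python
from h import *
a=np.load("top0.npz")["im"][140:260,110:410]; b=np.load("side0.npz")["im"][110:350,150:400]
save("top0c",cv2.resize(a,None,fx=2.6,fy=2.6,interpolation=cv2.INTER_CUBIC)); save("side0c",cv2.resize(b,None,fx=2.4,fy=2.4,interpolation=cv2.INTER_CUBIC))
```

```text
(no output)
```

View pics/top0c.png

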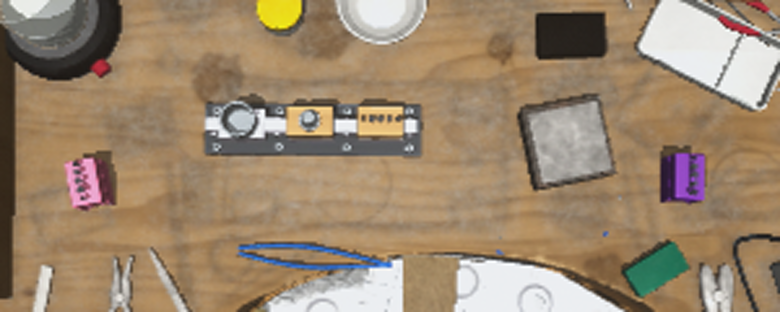

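View pics/side0c.png

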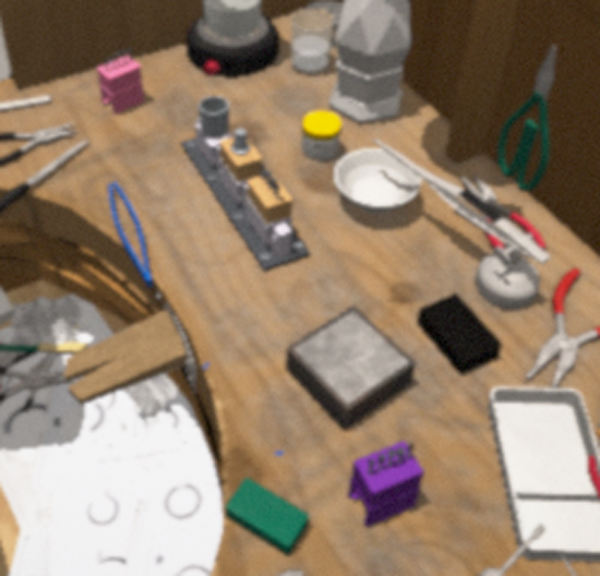

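View pics/side0.png

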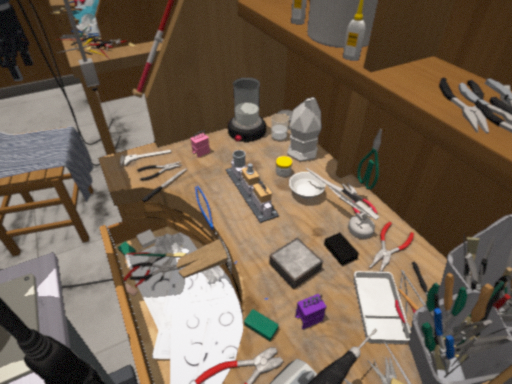

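Three candidates came up. The pink one (top picture 144,212) and the purple one (372,206) are decoys. The wooden one on the rail at (259,185) is the target, to the right of the peg and cup holders. The block is at (330,194) and turned slightly. Next I'll work out the approach in tool axes.

```bash
cat >> h.py <<'E'
def plan(target,jawdir=None,bur=None):
    s=get_state(); R=cv2.Rodrigues(np.array(s["tool_rot"]))[0]; p=np.array(s["tcp_pos"])
    print("t",round(s["t"],2),"tcp",np.round(p,4),"toolx",np.round(R[:,0],3),"tooly",np.round(R[:,1],3),"F",np.round(s["wrist_force"],1),"open",round(s["opening"],4),"q",np.round(s["joint_positions"],2))
    sh=R.T@(np.array(target)-p); print("shift mm",np.round(sh*1000,1),"units",np.round(sh/0.5,4))
    if jawdir is not None:
        l=R.T@np.array([*jawdir,0.]); a=np.degrees(np.arctan2(-l[0],l[1])); a=(a+90)%180-90
        print("turn about tool z deg",round(a,2),"units",round(a/6,3))
E
python3 - <<'E'
from h import *
def rect(m,d,n,zlo,zhi):
    W,_=world(n,m,d); W=W[(W[:,2]>zlo)&(W[:,2]<zhi)]
    r=cv2.minAreaRect(W[:,:2].astype(np.float32)*1000); print(n,len(W),np.round(r[0],1),np.round(r[1],1),round(r[2],1)); return r
for n in("top","side"):
    im,d=vision.capture(n)
    rs=outline_of(n,"steel_block"); rect(rs[0]["pixels"],d,n,.028,.042)
    for r in outline_of(n,"bur_holder_mid"): rect(r["pixels"],d,n,.062,.076)
plan([.62,.057,.25],(1,-.03))
E
```

```text
top 928 [ 619.4 -130.2] [81.2 81.3] 9.7
top 20 [ 578.6 -246.5] [ 7.1 35.4] 87.3
top 189 [639.9  58.1] [43.6 29.1] 88.6
top 19 [589.2 355.2] [36.  5.] 12.0
side 1256 [ 619.8 -130.6] [82.8 82.6] 9.7
side 8 [580.1 353.4] [16.4  4.6] 2.8
side 56 [ 577.8 -244.3] [ 6.7 36. ] 84.4
t 0.8 tcp [0.2    0.5921 0.2314] toolx [-0.947  0.32   0.   ] tooly [0.32  0.947 0.   ] F [-1.1  0.2 -0.1] open 0.0852 q [ 1.23  0.42  1.63  0.    1.09 -0.02]
shift mm [-569.2 -372.6  -18.7] units [-1.1383 -0.7452 -0.0374]
turn about tool z deg 73.06 units 12.176
```

```bash
python3 -m pendant '[[1,-0.076,-0.05,-0.0025,0],[1,-0.076,-0.05,-0.0025,0],[1,-0.076,-0.05,-0.0025,0],[1,-0.076,-0.05,-0.0025,0],[1,-0.076,-0.05,-0.0025,0],[1,-0.076,-0.05,-0.0025,0],[1,-0.076,-0.05,-0.0025,0],[1,-0.076,-0.05,-0.0025,0],[1,-0.076,-0.05,-0.0025,0],[1,-0.076,-0.05,-0.0025,0],[1,-0.076,-0.05,-0.0025,0],[1,-0.076,-0.05,-0.0025,0]]'
python3 -m pendant '[[1,-0.076,-0.05,-0.0025,0],[1,-0.076,-0.05,-0.0025,0],[1,-0.076,-0.05,-0.0025,0],[1,0,0,0,1],[1,0,0,0,1],[1,0,0,0,1],[1,0,0,0,1],[1,0,0,0,1],[1,0,0,0,1],[1,0,0,0,1],[1,0,0,0,1],[1,0,0,0,1]]'
python3 -m pendant '[[1,0,0,0,1],[1,0,0,0,1],[1,0,0,0,1.0],[1,0,0,0,0.1],[1,0,0,0,0],[1,0,0,0,0]]'
python3 - <<'E'
from h import *
plan([.64,.058,.25],(1,-.025))
c=cal("wrist"); im,d=vision.capture("wrist"); save("w1",im)
for q in ("bur_holder_mid","peg_holder_mid","cup_holder_mid","steel_block"):
  for r in outline_of("wrist",q):
    W,_=world("wrist",r["pixels"],d,c); print(q,round(r["p"],2),np.round(r["location"]),np.round(np.percentile(W,[2,50,98],axis=0),3).tolist())
    W=W[(W[:,2]>.062)&(W[:,2]<.077)]
    if len(W)>20: print(len(W),[np.round(x,1) for x in cv2.minAreaRect(W[:,:2].astype(np.float32)*1000)])
E
```

```text
t: 2.0
tcp_pos: [0.537, 0.1603, 0.2466]
tool_rot: [0.51, 3.099, 0.0]
wrist_force: [0.0, 1.3, 0.5]
opening: 0.0853
t: 3.2
tcp_pos: [0.62, 0.0544, 0.2501]
tool_rot: [-1.867, -2.527, 0.0]
wrist_force: [-0.0, -0.3, -0.0]
opening: 0.0856
t: 3.8
tcp_pos: [0.62, 0.0544, 0.2501]
tool_rot: [2.244, 2.199, 0.0]
wrist_force: [-0.6, 0.0, -0.4]
opening: 0.0853
t 3.8 tcp [0.62   0.0544 0.2501] toolx [ 0.02  1.   -0.  ] tooly [ 1.   -0.02  0.  ] F [-0.6  0.  -0.4] open 0.0853 q [ 0.07  0.4   1.62 -0.    1.12  0.09]
shift mm [ 4.  19.9  0.1] units [0.008  0.0398 0.0002]
turn about tool z deg 0.28 units 0.047
bur_holder_mid 0.86 [274. 157.] [[0.625, 0.038, 0.02], [0.639, 0.063, 0.071], [0.654, 0.082, 0.091]]
904 [array([639.8,  58.7]), array([46.2, 29.9]), np.float64(87.5)]
bur_holder_mid 0.66 [236. 324.] [[0.558, -0.234, -0.001], [0.583, -0.231, 0.009], [0.602, -0.229, 0.02]]
peg_holder_mid 0.75 [274.  94.] [[0.628, 0.107, 0.069], [0.641, 0.13, 0.071], [0.656, 0.151, 0.096]]
1012 [array([642.2, 128.6]), array([46.1, 30. ]), np.float64(88.0)]
peg_holder_mid 0.4 [269. 158.] [[0.625, 0.036, 0.009], [0.639, 0.061, 0.071], [0.654, 0.082, 0.091]]
900 [array([639.8,  58.7]), array([46.2, 29.8]), np.float64(87.8)]
cup_holder_mid 0.94 [275.  30.] [[0.629, 0.176, 0.042], [0.645, 0.199, 0.05], [0.659, 0.213, 0.084]]
223 [array([644.2, 197.4]), array([31.6, 29.6]), np.float64(63.0)]
steel_block 0.94 [260. 274.] [[0.575, -0.172, -0.001], [0.618, -0.12, 0.035], [0.66, -0.086, 0.037]]
steel_block 0.59 [272.  96.] [[0.627, 0.107, 0.007], [0.641, 0.13, 0.071], [0.657, 0.151, 0.096]]
1016 [array([642.2, 128.6]), array([46.1, 30. ]), np.float64(88.0)]
```

View pics/w1.png

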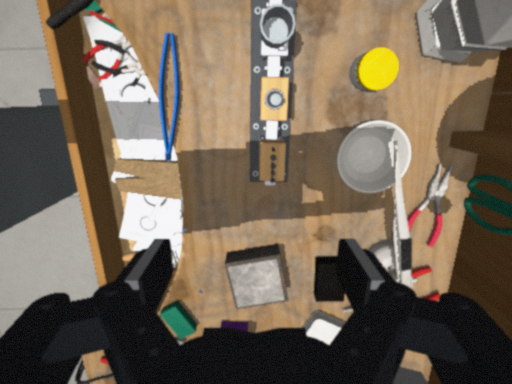

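The wrist view shows the bur holder at (272,160), nearest the steel block at (257,280), and a white bowl just to the right with its edge at column 338. The measured size of 46 x 30 mm at z 0.071 matches the spec. The bowl is close to the open fingers, so I'll open only part way and check the clearance while aligning.

```bash
python3 -m pendant '[[0.62,0.004,0.02,0.05,0.15],[0.62,0.004,0.02,0.05,0],[0.62,0,0,0.05,0],[0.62,0,0,0,0],[0.62,0,0,0,0]]'
python3 - <<'E'
from h import *
plan([.6398,.0585,.038],(1,-.036))
im,d=vision.capture("top"); W,_=world("top",np.ones(d.shape,bool),d)
m=(W[:,1]>.03)&(W[:,1]<.09)&(W[:,0]>.66)&(W[:,0]<.8)&(W[:,2]>.012)&(W[:,2]<.1)
print("bowl near x,z",np.round(W[m][:,0].min(),3),np.round(np.percentile(W[m],[1,99],axis=0),3).tolist())
im,d=vision.capture("side"); save("s2",im)
E
```

```text
t: 4.55
tcp_pos: [0.6399, 0.0578, 0.1751]
tool_rot: [-2.262, -2.179, 0.001]
wrist_force: [-0.5, -0.4, 1.0]
opening: 0.053
t 4.55 tcp [0.6399 0.0578 0.1751] toolx [ 0.038  0.999 -0.   ] tooly [ 0.999 -0.038 -0.001] F [-0.5 -0.4  1. ] open 0.053 q [0.07 0.51 1.63 0.   1.   0.11]
shift mm [  0.7  -0.  137.1] units [ 1.500e-03 -1.000e-04  2.741e-01]
turn about tool z deg -0.09 units -0.016Traceback (most recent call last):
  File "<stdin>", line 5, in <module>
    return umr_minimum(a, axis, None, out, keepdims, initial, where)
ValueError: zero-size array to reduction operation minimum which has no identity
```

Run:
```python
from h import *
d=np.load("top0.npz")["d"]; W,_=world("top",np.ones(d.shape,bool),d)
m=(W[:,1]>-.03)&(W[:,1]<.09)&(W[:,0]>.67)&(W[:,0]<.85)&(W[:,2]>.012)&(W[:,2]<.1)
print(m.sum(),np.round(np.percentile(W[m],[0,1,99],axis=0),3).tolist())
```

```text
896 [[0.726, -0.029, 0.012], [0.728, -0.026, 0.012], [0.815, 0.088, 0.073]]
```

The bowl starts at x = 0.726 and the finger backs reach about 0.68, so it's clear. Descending and gripping.

```bash
python3 -m pendant '[[0.62,0.0015,0,0.05,0],[0.62,0,0,0.05,0],[0.62,0,0,0.05,0],[0.62,0,0,0.04,0],[0.62,0,0,0.04,0],[0.62,0,0,0.03,0],[0.62,0,0,0.014,0],[0.62,0,0,0,0]]'
python3 -m pendant '[[0,0,0,0,0],[0,0,0,0,0],[0,0,0,0,0],[0,0,0,0,0],[0,0,0,0,0],[0,0,0,0,0]]'
python3 - <<'E'
from h import *
plan([.6398,.0585,.038],(1,-.036))
im,d=vision.capture("side"); save("s3",cv2.resize(im[110:350,150:400],None,fx=2.4,fy=2.4,interpolation=cv2.INTER_CUBIC))
E
```

```text
t: 5.4
tcp_pos: [0.6402, 0.0586, 0.038]
tool_rot: [-2.263, -2.179, 0.0]
wrist_force: [-0.6, -0.2, 0.6]
opening: 0.0532
t: 6.0
tcp_pos: [0.6412, 0.0586, 0.0394]
tool_rot: [2.262, 2.178, 0.003]
wrist_force: [0.5, -0.5, 6.8]
opening: 0.0293
t 6.0 tcp [0.6412 0.0586 0.0394] toolx [0.038 0.999 0.   ] tooly [ 0.999 -0.038  0.002] F [ 0.5 -0.5  6.8] open 0.0293 q [ 0.07  0.7   1.68 -0.    0.76  0.11]
shift mm [-0.2 -1.4  1.4] units [-0.0004 -0.0027  0.0029]
turn about tool z deg -0.1 units -0.017
```

View pics/s3.png

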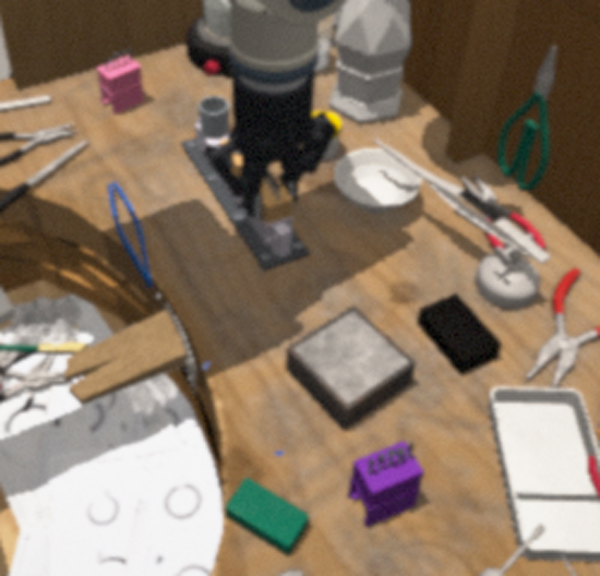

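The gripper has closed on the block at (265,200) with a 29.3 mm opening. Next is a slow straight pull past the catch, then up.

```bash
python3 -m pendant '[[0,0,0,-0.006,0],[0,0,0,-0.006,0],[0,0,0,-0.006,0],[0,0,0,-0.006,0],[0,0,0,-0.006,0],[0,0,0,-0.006,0]]'
python3 -m pendant '[[0,0,0,-0.016,0],[0,0,0,-0.016,0],[0,0,0,-0.016,0],[0,0,0,-0.016,0],[0,0,0,-0.03,0],[0,0,0,-0.03,0],[0,0,0,-0.03,0],[0,0,0,-0.02,0],[0,0,0,0,0],[0,0,0,0,0]]'
python3 - <<'E'
from h import *
plan([.6196,-.1304,.16],(np.cos(np.radians(9.7)),np.sin(np.radians(9.7))))
im,d=vision.capture("side"); save("s4",cv2.resize(im[110:350,150:400],None,fx=2.4,fy=2.4,interpolation=cv2.INTER_CUBIC))
W,_=world("side",np.ones(d.shape,bool),d)
for r in outline_of("side","bur_holder_mid"):
    W,_=world("side",r["pixels"],d); print(round(r["p"],2),r["location"],np.round(np.percentile(W,[2,50,98],axis=0),3).tolist())
E
```

```text
t: 6.65
tcp_pos: [0.6401, 0.0586, 0.0568]
tool_rot: [-2.263, -2.179, -0.0]
wrist_force: [-0.4, 0.8, -1.3]
opening: 0.0289
t: 7.65
tcp_pos: [0.6401, 0.0586, 0.1432]
tool_rot: [2.263, 2.179, 0.0]
wrist_force: [-0.8, -0.4, -2.1]
opening: 0.0291
t 7.65 tcp [0.6401 0.0586 0.1432] toolx [0.038 0.999 0.   ] tooly [ 0.999 -0.038  0.   ] F [-0.8 -0.4 -2.1] open 0.0291 q [ 0.07  0.55  1.65 -0.    0.94  0.11]
shift mm [-189.6  -13.3  -16.8] units [-0.3792 -0.0266 -0.0335]
turn about tool z deg -11.87 units -1.978
0.85 [267.3, 162.5] [[0.624, 0.036, -0.003], [0.639, 0.042, 0.161], [0.721, 0.181, 0.192]]
0.81 [197.5, 143.8] [[0.566, 0.337, 0.003], [0.587, 0.344, 0.039], [0.61, 0.373, 0.065]]
0.73 [312.7, 312.4] [[0.556, -0.261, -0.003], [0.575, -0.253, 0.052], [0.608, -0.23, 0.073]]
0.45 [236.4, 159.7] [[0.628, 0.18, 0.02], [0.639, 0.191, 0.062], [0.659, 0.218, 0.081]]
```

View pics/s4.png

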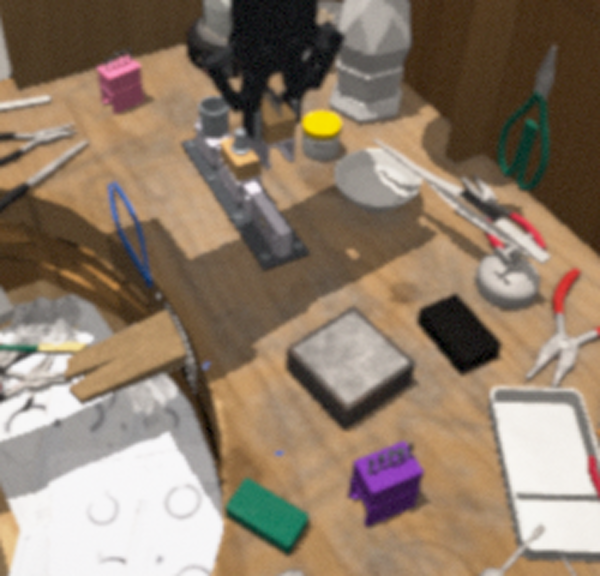

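The holder is up off the rail and the rail is bare at (265,215). The peg and cup are still clipped. I'll measure the held holder relative to the TCP and carry it across.

```bash
python3 -m pendant '[[0,-0.03,-0.002,0,0],[0,-0.06,-0.004,0,0],[0,-0.08,-0.006,0,0],[0,-0.08,-0.006,0,0],[0,-0.07,-0.005,0,0],[0,-0.04,-0.003,0,0],[0,-0.019,-0.001,0,0],[0,0,0,0,-1],[0,0,0,0,-1],[0,0,0,0,0],[0,0,0,0,0]]'
python3 - <<'E'
from h import *
plan([.6196,-.1304,.06],(np.cos(np.radians(9.7)),np.sin(np.radians(9.7))))
im,d=vision.capture("side"); save("s5",cv2.resize(im[110:350,150:400],None,fx=2.4,fy=2.4,interpolation=cv2.INTER_CUBIC))
for r in outline_of("side","bur_holder_mid"):
    W,_=world("side",r["pixels"],d)
    W=W[(W[:,2]>.08)&(W[:,2]<.22)&(abs(W[:,0]-.62)<.06)&(abs(W[:,1]+.13)<.06)]
    if len(W)>30: print(round(r["p"],2),r["location"],np.round(np.percentile(W,[0,1,5,50,95,99,100],axis=0),3).tolist())
E
```

```text
t: 8.85
tcp_pos: [0.6193, -0.13, 0.1428]
tool_rot: [-2.025, -2.401, 0.0]
wrist_force: [0.5, 0.3, -1.9]
opening: 0.029
t 8.85 tcp [ 0.6193 -0.13    0.1428] toolx [-0.168  0.986  0.   ] tooly [ 0.986  0.168 -0.001] F [ 0.5  0.3 -1.9] open 0.029 q [-0.23  0.54  1.67  0.    0.93 -0.4 ]
shift mm [-0.4  0.2 82.8] units [-0.0009  0.0005  0.1655]
turn about tool z deg -0.0 units -0.0
0.75 [304.4, 224.6] [[0.6, -0.154, 0.115], [0.601, -0.154, 0.117], [0.602, -0.153, 0.12], [0.615, -0.146, 0.156], [0.635, -0.121, 0.177], [0.636, -0.112, 0.191], [0.638, -0.109, 0.193]]
```

View pics/s5.png

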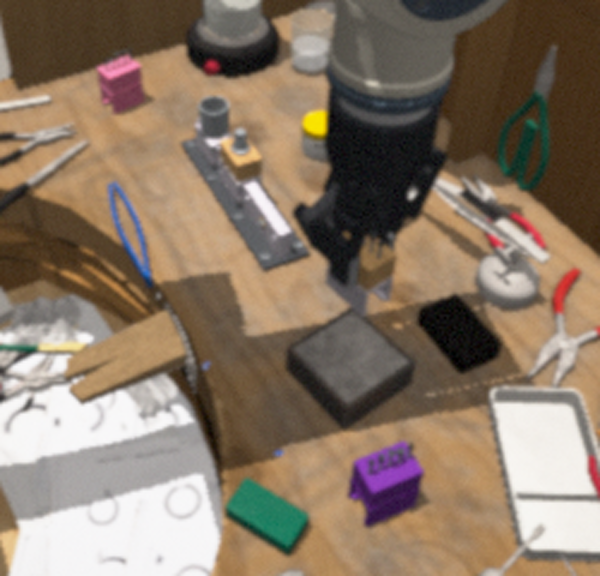

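The held holder spans z from 0.116 at the foot to 0.193 at the bur tips. That is 77 mm against the expected 78, so it is upright. The foot is about 26 mm below the TCP, so contact should come at TCP z of about 0.060. I'll lower fast to 0.066 and then in small steps.

```bash
python3 -m pendant '[[0,-0.0008,0.0004,0.02,0],[0,0,0,0.04,0],[0,0,0,0.04,0],[0,0,0,0.03,0],[0,0,0,0.015,0],[0,0,0,0.008,0],[0,0,0,0,0],[0,0,0,0,0]]'
python3 -m pendant '[[0,0,0,0.003,0],[0,0,0,0.003,0],[0,0,0,0,0]]'
python3 - <<'E'
from h import *
plan([.6196,-.1304,.06],(np.cos(np.radians(9.7)),np.sin(np.radians(9.7))))
im,d=vision.capture("side"); save("s6",cv2.resize(im[200:320,240:370],None,fx=4.5,fy=4.5,interpolation=cv2.INTER_CUBIC))
for r in outline_of("side","bur_holder_mid"):
    W,_=world("side",r["pixels"],d)
    W=W[(W[:,2]>.02)&(W[:,2]<.22)&(abs(W[:,0]-.62)<.06)&(abs(W[:,1]+.13)<.06)]
    if len(W)>30: print(round(r["p"],2),r["location"],np.round(np.percentile(W,[0,1,5,50,95,99,100],axis=0),3).tolist())
E
```

```text
t: 9.75
tcp_pos: [0.6203, -0.1308, 0.0672]
tool_rot: [2.022, 2.403, 0.001]
wrist_force: [0.3, 0.0, -2.0]
opening: 0.0292
t: 10.05
tcp_pos: [0.6198, -0.1307, 0.0637]
tool_rot: [2.023, 2.403, 0.0]
wrist_force: [-0.1, 0.2, -2.0]
opening: 0.0291
t 10.05 tcp [ 0.6198 -0.1307  0.0637] toolx [-0.171  0.985 -0.   ] tooly [0.985 0.171 0.   ] F [-0.1  0.2 -2. ] open 0.0291 q [-0.23  0.65  1.7  -0.    0.79 -0.4 ]
shift mm [ 0.3 -0.1  3.7] units [ 0.0006 -0.0003  0.0074]
turn about tool z deg 0.13 units 0.022
0.86 [302.1, 251.2] [[0.601, -0.154, 0.033], [0.601, -0.154, 0.038], [0.603, -0.153, 0.041], [0.616, -0.147, 0.078], [0.635, -0.123, 0.107], [0.637, -0.111, 0.113], [0.659, -0.11, 0.13]]
```

View pics/s6.png

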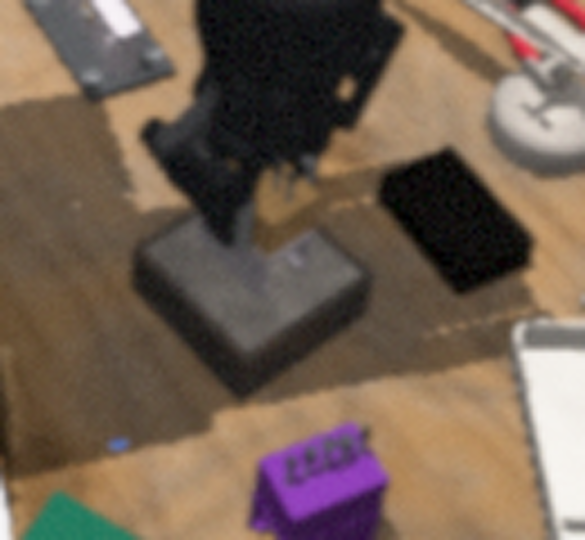

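The holder is over the middle of the block at (265,240), with about 3 mm to go. Continuing in 1 mm and then 0.5 mm steps until the force changes.

```bash
python3 -m pendant '[[0,0,0,0.002,0],[0,0,0,0.002,0],[0,0,0,0,0]]'; python3 -m pendant '[[0,0,0,0.001,0],[0,0,0,0.001,0],[0,0,0,0,0]]'
```

```text
t: 10.45
tcp_pos: [0.6196, -0.1306, 0.0614]
tool_rot: [-2.023, -2.403, 0.0]
wrist_force: [-0.9, -0.3, -1.6]
opening: 0.0292
t: 10.75
tcp_pos: [0.6197, -0.1307, 0.0605]
tool_rot: [-2.023, -2.404, 0.0]
wrist_force: [-0.3, 0.4, -1.6]
opening: 0.0293
```

```bash
python3 -m pendant '[[0,0,0,0.001,0],[0,0,0,0,0],[0,0,0,0,0]]'; python3 -m pendant '[[0,0,0,0.001,0],[0,0,0,0,0],[0,0,0,0,0]]'
```

```text
t: 11.05
tcp_pos: [0.6198, -0.1307, 0.0601]
tool_rot: [2.023, 2.404, 0.0]
wrist_force: [0.6, -0.2, -1.5]
opening: 0.0292
t: 11.35
tcp_pos: [0.6197, -0.1306, 0.0595]
tool_rot: [-2.023, -2.404, 0.0]
wrist_force: [1.3, -0.1, -1.0]
opening: 0.0292
```

```bash
python3 -m pendant '[[0,0,0,0.001,0],[0,0,0,0,0],[0,0,0,0,0]]'; python3 -m pendant '[[0,0,0,0.001,0],[0,0,0,0,0],[0,0,0,0,0]]'
```

```text
t: 11.65
tcp_pos: [0.6198, -0.1307, 0.0594]
tool_rot: [2.023, 2.404, 0.0]
wrist_force: [-2.6, 0.8, 3.1]
opening: 0.0289
t: 11.95
tcp_pos: [0.6198, -0.1307, 0.0594]
tool_rot: [2.023, 2.404, 0.0]
wrist_force: [-3.4, 0.5, 8.7]
opening: 0.0292
```

Contact is confirmed: the TCP stopped at 0.0594, as predicted, and the force turned upward. Relaxing slightly, opening, then retreating straight up.

```bash
python3 -m pendant '[[0,0,0,-0.001,0],[0,0,0,0,0]]'; python3 -m pendant '[[0.7,0,0,0,0],[0.7,0,0,0,0],[0.7,0,0,0,0],[0.7,0,0,0,0],[0.7,0,0,0,0]]'; python3 -m pendant '[[0.7,0,0,-0.01,0],[0.7,0,0,-0.02,0],[0.7,0,0,-0.04,0],[0.7,0,0,-0.06,0],[0.7,0,0,-0.08,0],[0.7,0,0,-0.08,0],[0.7,0,0,-0.06,0],[0.7,0,0,0,0],[0.7,0,0,0,0]]'
python3 - <<'E'
from h import *
plan([.6196,-.1304,.06])
c=cal("wrist")
for n in("wrist","side"):
  cc=c if n=="wrist" else None
  im,d=vision.capture(n); save("f"+n,im if n=="wrist" else cv2.resize(im[110:350,150:400],None,fx=2.4,fy=2.4,interpolation=cv2.INTER_CUBIC))
  for r in outline_of(n,"bur_holder_mid"):
    W,_=world(n,r["pixels"],d,cc)
    if len(W)<30: continue
    print(n,round(r["p"],2),r["location"],np.round(np.percentile(W,[1,50,99],axis=0),3).tolist())
    W=W[(W[:,2]>.082)&(W[:,2]<.098)]
    if len(W)>20: print("  top",len(W),np.round(W.mean(0),4),[np.round(x,1) for x in cv2.minAreaRect(W[:,:2].astype(np.float32)*1000)])
E
```

```text
t: 12.15
tcp_pos: [0.6198, -0.1307, 0.0594]
tool_rot: [2.023, 2.403, 0.0]
wrist_force: [-2.1, 0.5, 5.0]
opening: 0.0292
t: 12.65
tcp_pos: [0.6197, -0.1307, 0.059]
tool_rot: [-2.023, -2.404, 0.0]
wrist_force: [-0.2, -0.0, -0.5]
opening: 0.0599
t: 13.55
tcp_pos: [0.62, -0.1307, 0.2355]
tool_rot: [2.022, 2.402, 0.002]
wrist_force: [-0.1, -0.4, -0.2]
opening: 0.0594
t 13.55 tcp [ 0.62   -0.1307  0.2355] toolx [-0.171  0.985 -0.001] tooly [0.985 0.171 0.002] F [-0.1 -0.4 -0.2] open 0.0594 q [-0.23  0.43  1.61  0.    1.1  -0.4 ]
shift mm [  0.5  -0.7 175.5] units [ 0.0011 -0.0015  0.3511]
wrist 0.87 [253.8, 168.9] [[0.601, -0.153, 0.039], [0.618, -0.126, 0.091], [0.635, -0.106, 0.111]]
  top 1085 [ 0.6181 -0.1285  0.0908] [array([ 618.7, -130.7]), array([30. , 46.4]), np.float64(10.2)]
wrist 0.62 [216.7, 234.4] [[0.559, -0.257, 0.001], [0.582, -0.232, 0.05], [0.602, -0.229, 0.076]]
side 0.81 [313.5, 311.7] [[0.555, -0.261, -0.004], [0.574, -0.253, 0.053], [0.619, -0.205, 0.075]]
side 0.65 [195.6, 142.3] [[0.565, 0.336, 0.001], [0.588, 0.344, 0.039], [0.619, 0.441, 0.071]]
side 0.6 [296.9, 248.9] [[0.601, -0.154, 0.038], [0.61, -0.137, 0.081], [0.635, -0.109, 0.108]]
  top 253 [ 0.6157 -0.1337  0.0885] [array([ 617.9, -130.7]), array([28.6, 45.4]), np.float64(10.4)]
```

View pics/fside.png

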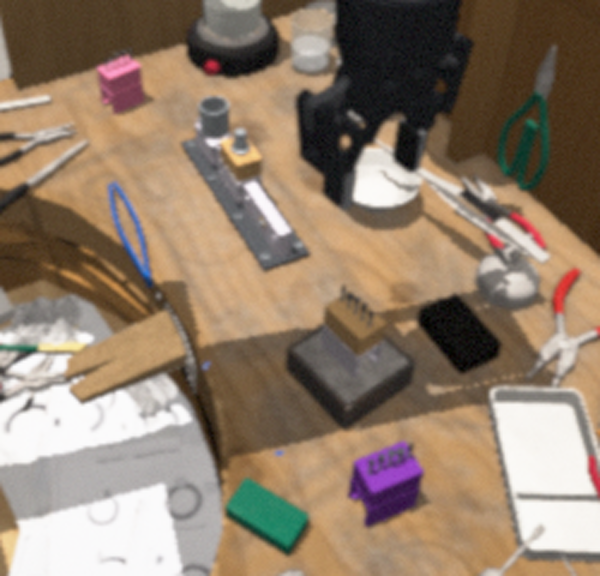

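View pics/fwrist.png

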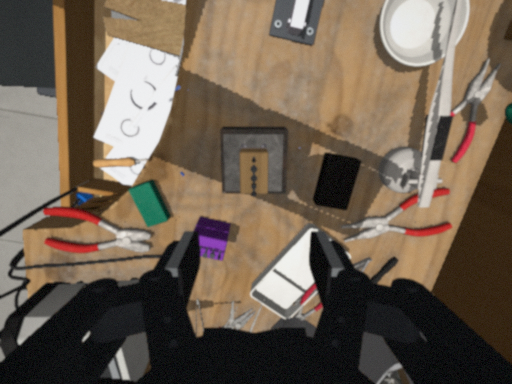

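The side view shows the bur holder upright in the middle of the block at (355,330), with the peg and cup still on the rail at (240,150) and (213,115). It measures (618.7, -130.7) mm against a block centre of (619.6, -130.4). Its top is at z 0.091 against an expected 0.090.

```bash
python3 -c "
from h import *
order.job_done(); s=get_state(); print(s['t'],s['tcp_pos'],s['wrist_force'])"
```

```text
the job is handed in; nothing more can be done
the job is handed in; nothing more can be done
```

I pulled the bur holder straight up off its catch, set it down on the square steel block and let go. I then retreated about 175 mm straight up and handed the job in shortly after 13.6 s.

- **Placement:** In the last wrist picture the holder stands upright about 1 mm from the block's centre and lined up with the block to within about 1°. Its wooden top is at z 0.091 m, against an expected 0.090 m. The side camera put its centre about 2 mm off, within the calibration error.
- **Setting down:** I lowered it in 0.5 mm steps until the block took the load. The highest force reading was about 9 N there, though I only had readings at the end of each move, so the pull through the catch was not recorded at its peak.
- **Other holders:** The cup and peg holders are still clipped on the rail in the last side picture; I checked these by eye only.
- **Look-alikes:** I did not touch the pink and purple ones.

No check failed. The state read after the hand-in was refused, so I have no reading from after it.

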